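# Park the mast compressor just past its compression peak

### The arm

A 6-joint arm with a two-finger parallel gripper is mounted at the origin on the work surface. World frame = base frame: x ahead of the robot, y to its left, z up, the work surface at z = 0. Lengths are in mm, angles in rad, forces in N, time in s.
With the tool pointing down it reaches from about 275 to 750 mm from the base axis. Payload 10.2 kg.
Tool frame: the origin (TCP) lies between the finger pads; the fingertips stand 11 mm ahead of it and the grasp point (between the pads) lies 8 mm behind it (ctrl.tip_extent is the distance from the TCP to the fingertips, in mm); z points along the fingers, y is the direction in which the jaws open and shut (so a half turn about z gives the same grasp; the last joint's range is limited). The gripper opens to 85 mm and grips with 20 to 120 N. Pads are 22 mm wide; open, the fingers measure 114 mm over their backs; the gripper's body (76 mm by 85 mm) begins 54 mm behind the grasp point. The pads swing forward as they close: fully open they stand 13 mm farther back than shut.
Start: joints at [-1.52, 0.313, 1.498, -0, 1.331, -0.223], TCP at [141.942, -505.454, 242.294] pointing down, gripper open.
Joint ranges: [-2.94, 2.94], [-0.97, 2.17], [0.19, 2.56], [-1.23, 4.37], [0.02, 3.11], [-2.88, 2.88]. Speed limits (rad/s): [2.39, 2.39, 3.01, 3.14, 3.14, 3.14].

### API

Orientations are given as a unit quaternion [w, x, y, z].
In Python, from rig import ctrl gives the robot as it stands.
- The arm moves only by the tool apply_moves, never from a script. Its argument "commands" is a list of rows, each a list of 5 numbers: the finger opening in cm, from 0 to 8.54, then the shift along the tool's x, y, z in cm, then the turn about the tool's z in rad. In form: [[jaw, dx, dy, dz, roll], ...]. A call has 1 to 12 rows; each row shifts and turns the commanded pose from where the row before left it, along the tool's axes as they then stand; what a row does not reach is not made up. A row lasts 1/12 s, in which the tool goes at most 41.7 mm and 7.16 degrees, less where a joint would pass 70% of its speed; a pose out of reach is approached as far as the arm can. A call with a gripper value outside its range is refused whole. The fingers move at their own pace and stop on an object; "squeeze" is the grip in N (left out, the last holds). Time passes only in rows, so rows that do not move let the fingers close. It gives the time, the measured TCP pose, the force and the opening at its end, in the units of the state.
- ctrl.sense(): the state, without advancing time (a new reading comes with each control period).
- ctrl.capture(name): name is "scene" or "side" or "wrist"; returns the picture (400x640x3 uint8, red, green, blue); there is no depth.
- ctrl.camera_info(name): a dict with "fov_y" (degrees; the focal length in pixels is half the picture's height over the tangent of half this angle, whatever the lens; pixels are square), "cx", "cy" (the principal point, pixels), "camera_from_world" (4x4, takes a point from world to camera coordinates). Camera axes: x right, y down, z forward; pixel columns grow to the right and rows downward; lengths in mm; the calibration is good to about 2 mm. A picture is of the moment at which its call begins: read the wrist's pose just before it. camera_info takes no time and is no camera call; for the wrist camera it gives the pose at the moment of the call.
- ctrl.finish_job(): hands the job in, once; it reports no verdict.
The state is a dict: "time_s": time; "joints": joint angles; "dq": joint speeds; "tau": joint torques, N m; "eef_pos": TCP position; "ee_rot": TCP orientation; "force": force on the tool from outside, world axes, zero at the start; "wrist_torque": the same for the moment, N m; "grip_width": opening from 0.0 (shut) to 1.0 (fully open).
Only numpy, scipy, OpenCV 4.12 (cv2) and the standard library are available. Lean on these libraries where they do the work, as an engineer would, in place of code of your own. Each camera call takes 0.05 s, during which the arm holds its last target.

### The job

Park the mast compressor for transport: by the crank knob on its flywheel, ease the wheel counter-clockwise (seen from above) until you feel the compression resistance rise, peak and fall away, and stop just past that peak without ever letting the wheel spin or snap round. Then leave the wheel there and push the black parking plunger gently down until it is fully home; if it meets solid metal, do not force it. Leave the other things on the desk and casing alone.

Things in the scene. Friction and masses are not known exactly. Their poses are not given: they have to be found in the camera images.
- compressor: Mast compressor, fixed to the desk: a grey casing 240 (x) by 270 (y) mm, flat top 110 mm above the desk, with a finned cylinder on its +x side. Origin on the desk under the flywheel's axis; z up. The casing spans x -120 to 120, y -155 to 115 mm in this frame. Its place and yaw (up to 0.4 rad) vary.
- wheel_hub (a point): Centre of the top of the flywheel's hub, on its vertical axis, 148 mm above the desk. The flywheel is a dark steel disc 184 mm across, 18 mm thick, lying flat over the casing, its top face 136 mm above the desk; the hub is 44 mm across and 12 mm high.
- flywheel (a joint): Flywheel angle, rad, growing counter-clockwise seen from above (the way to turn). Starts at -0.3 to 0.3; end stops -0.6 and 4.0. The compression peak comes anywhere from 0.75 to 2.05. Past it is a dwell 0.3 wide where the wheel, let go, stays or creeps up to 0.1 to the middle. Beyond the dwell, past a second stiff spot, the compression throws the wheel forward.
- wheel_rim (a point): Point on the edge of the flywheel's top face, level with the knob, 92 mm from the axis. Feel of the wheel: it turns with about 2 N at the knob; about 0.3 rad before the peak the resistance climbs by some 9 to 12 N and falls away again, reaching nothing or a slight pull forward as the top is passed. Before the climb the wheel stays where it is left.
- knob_grip (a point): Middle of the crank knob that stands on the flywheel, 72 mm from its axis: a black upright cylinder 26 mm across, from 142 to 188 mm above the desk; this point is on its axis 168 mm above the desk. The knob spins freely on its own pin, so the hand need not turn with the wheel. At flywheel angle 0 it lies at -1.3 rad from the compressor's x axis, seen from above.
- plunger (a joint): Travel of the parking plunger, m: 0 = up, 0.014 = fully home. It slides straight down under a push of about 3 N (more if pushed fast) and stays where it is left. It goes home only when the shaft stands just past the compression peak; anywhere else it meets solid metal after 4 mm.
- plunger_top (a point): Centre of the flat top of the parking plunger: a black button 30 mm across on a steel stem 14 mm across, at x -90, y -120 mm in the compressor's frame. Its top is 176 mm above the desk when up and 162 mm when home.
- bolt: Loose steel pin 16 mm across, 22 mm high, standing on the casing's top; leave it alone. Origin: centre of its underside.
- screwdriver: screwdriver with black handle, lying on the desk; leave it alone. Origin: centre of its underside.
- wrench: steel wrench, lying on the desk; leave it alone. Origin: centre of its underside.
- mug: white mug; leave it alone. Origin: centre of its underside.
- bottle: brown glass bottle, 200 mm tall; leave it alone. Origin: centre of its underside.
- handheld: black handheld radio standing upright, 200 mm tall with its aerial; leave it alone. Origin: centre of its underside.
- mouse: grey computer mouse; leave it alone. Origin: centre of its underside.

How it is judged (in metres and radians):
On the way:
1. the flywheel's knob has been carried at least 30 mm from its start, the plunger still up (distance of knob_grip from where it was at the start of the episode above 0.03 m and value of joint plunger below 0.006 m), for 0.1 s.
At the end, for the whole second after the job is handed in: The parking plunger is fully home (travel over 11.5 mm of 14), which is possible only with the wheel stopped just past the peak, and the flywheel is at rest (value of joint plunger above 0.0115 m and velocity of joint flywheel between -0.1 and 0.1 rad/s); the robot touches nothing.
It fails at once if the flywheel spins or snaps round (over 4 rad/s) (velocity of joint flywheel above 4 rad/s or velocity of joint flywheel below -4 rad/s).
It fails at once if the plunger is forced (over 20 N) before it has gone in (value of joint plunger below 0.008 m and contact force between the arm and plunger above 20 N).
It fails at once if the plunger is rammed (over 45 N) (contact force between the arm and plunger above 45 N).
It fails at once if a bystander is moved more than 15 mm (distance of any of screwdriver, wrench, mug, bottle, handheld, mouse, bolt from where it was at the start of the episode above 0.015 m).
It also fails if it takes over 58 s, if anything falls off the work surface, if the arm or the gripper's body presses on something with over 40 N, if the wrist force passes 120 N, or if a joint passes its speed limit or range.

## Working session

There is one attempt and no reset: what is moved stays moved. The work goes in short steps, Python scripts to look and compute and a tool call to move; the robot and the scene stay as the last step left them, time stands still between calls to the robot, and variables do not carry over. Pictures are saved under pics/ and viewed, and the job is handed in when it is done.

Besides the shell and the picture viewer there is one more tool, called as name([rows], argument=value, ...), one row to a line, values as JSON. apply_moves: Moves the arm, as the interface text tells. Its arguments: {"type":"object","properties":{"commands":{"type":"array"},"squeeze":{"type":"number"}},"required":["commands"]}

```bash
mkdir -p pics; ls; python3 - <<'E'
from rig import ctrl
import cv2
for n in("scene","side","wrist"):
    i=ctrl.camera_info(n);print(n,i)
    cv2.imwrite(f"pics/{n}0.png",ctrl.capture(n)[:,:,::-1])
print(ctrl.sense())
E
```

```text
pics
scene {'fov_y': 57.84832579463676, 'cx': 322.6382763566758, 'cy': 197.32739222707067, 'camera_from_world': array([[-3.51013339e-01,  9.36219520e-01,  1.68120821e-02,
         1.36744045e+02],
       [ 7.02881573e-01,  2.75306508e-01, -6.55868752e-01,
        -3.17280896e+02],
       [-6.18665604e-01, -2.18401778e-01, -7.54687706e-01,
         1.47142884e+03],
       [ 0.00000000e+00,  0.00000000e+00,  0.00000000e+00,
         1.00000000e+00]])}
side {'fov_y': 53.08619875728187, 'cx': 324.27450255163615, 'cy': 206.6699370780121, 'camera_from_world': array([[ 9.97896724e-01, -6.48220984e-02,  4.72885894e-04,
        -5.70399435e+02],
       [-4.80617384e-02, -7.44737015e-01, -6.65625156e-01,
         1.47019913e+02],
       [ 4.34993949e-02,  6.64202435e-01, -7.46286090e-01,
         1.23531816e+03],
       [ 0.00000000e+00,  0.00000000e+00,  0.00000000e+00,
         1.00000000e+00]])}
wrist {'fov_y': 59.851140251482114, 'cx': 321.4770819633317, 'cy': 202.21071796116493, 'camera_from_world': array([[ 2.72080519e-01, -9.62274203e-01, -7.41561250e-04,
        -5.24282927e+02],
     
[... 228 characters left out ...]
     1.00000000e+00]])}
{'time_s': 0.15, 'joints': array([-1.52042532e+00,  3.13327950e-01,  1.49821888e+00, -2.13891867e-05,
        1.33098320e+00, -2.23380239e-01]), 'dq': array([ 0.00106611, -0.00062999, -0.00262864,  0.00217426,  0.00047713,
        0.00051811]), 'tau': array([ 8.74792931e-04, -4.12365460e+01, -2.59798640e+01, -1.60479449e-04,
        3.21088817e-03, -3.28957094e-05]), 'eef_pos': array([ 141.91582093, -505.28395443,  241.87966292]), 'ee_rot': array([-4.67835141e-04,  9.90646692e-01,  1.36451134e-01,  3.01448155e-05]), 'force': array([ 0.57336783, -0.09389388, -0.08261274]), 'wrist_torque': array([-0.02915438,  0.04768637, -0.00928157]), 'grip_width': 0.9970539148133927}
```

View pics/scene0.png

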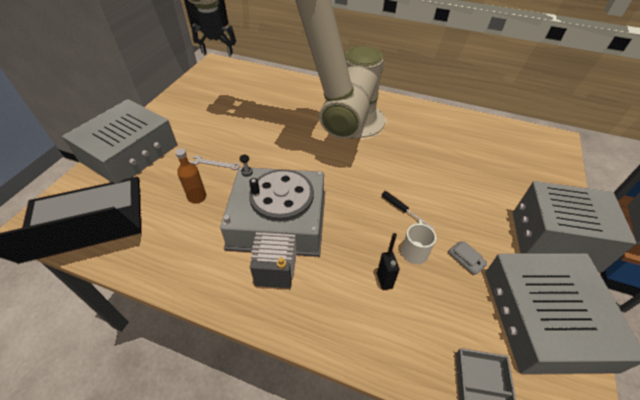

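View pics/side0.png

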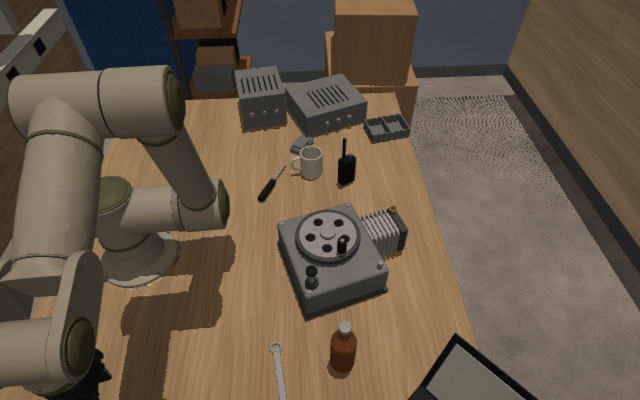

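The side view shows the hub near (327,234), the knob near (342,243) and the plunger near (311,271). In the scene view the hub is near (281,189), the knob near (254,185) and the plunger near (245,159). I'll enlarge both to measure.

```bash
python3 - <<'E'
import cv2
a=cv2.imread("pics/scene0.png")[140:290,210:340];cv2.imwrite("pics/s1.png",cv2.resize(a,None,fx=4,fy=4,interpolation=2))
a=cv2.imread("pics/side0.png")[195:320,265:415];cv2.imwrite("pics/d1.png",cv2.resize(a,None,fx=4,fy=4,interpolation=2))
E
```

```text
(no output)
```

View pics/s1.png

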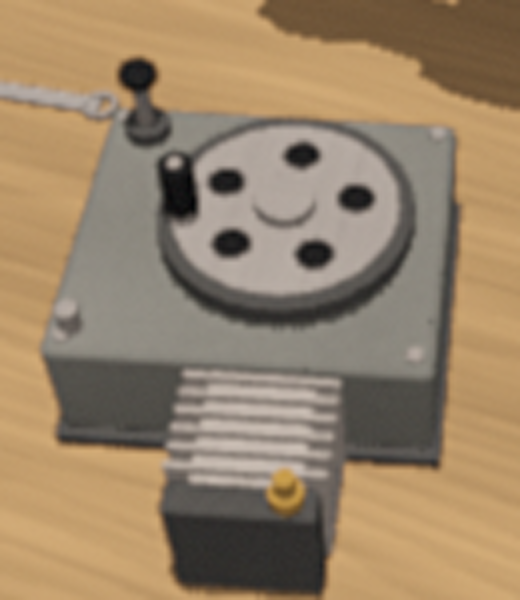

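View pics/d1.png

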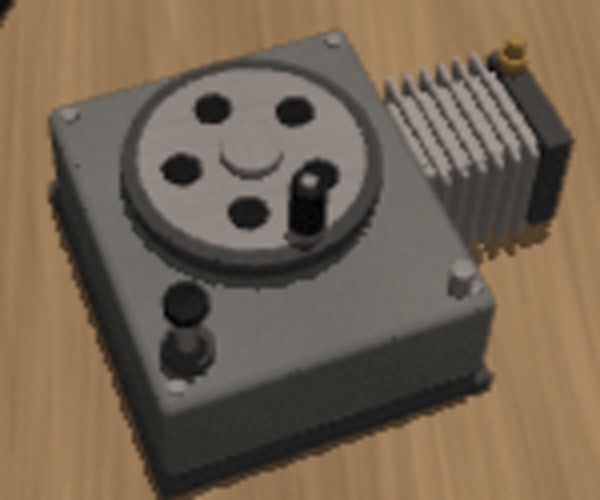

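```bash
cat > h.py <<'E'
import numpy as np
from rig import ctrl
def K(i):
    f=200/np.tan(np.radians(i["fov_y"]/2)); return f,i["cx"],i["cy"]
def ray(i,uv):
    f,cx,cy=K(i);T=i["camera_from_world"];R=T[:3,:3];c=-R.T@T[:3,3]
    return c,R.T@np.array([(uv[0]-cx)/f,(uv[1]-cy)/f,1])
def onz(i,uv,z):
    c,d=ray(i,uv);return c+d*(z-c[2])/d[2]
def proj(i,p):
    f,cx,cy=K(i);T=i["camera_from_world"];q=T[:3,:3]@np.asarray(p)+T[:3,3]
    return np.array([f*q[0]/q[2]+cx,f*q[1]/q[2]+cy])
E
python3 - <<'E'
from h import *
S=lambda U,V:(210+(U+.5)/4-.5,140+(V+.5)/4-.5)
D=lambda U,V:(265+(U+.5)/4-.5,195+(V+.5)/4-.5)
s=ctrl.camera_info("scene");d=ctrl.camera_info("side")
np.set_printoptions(precision=1,suppress=True)
for n,z,a,b in [("plunger",176,(138,72),(186,300)),("knobtop",188,(175,160),(309,180)),("hub",148,(284,200),(252,150)),
 ("bolt top",132,(66,306),(463,270))]:
    print(n,onz(s,S(*a),z),onz(d,D(*b),z))
P=np.array([onz(s,S(*a),110)for a in[(116,112),(455,128),(437,378),(45,354)]])
print(P)
Q=np.array([onz(d,D(*a),110)for a in[(163,410),(50,112),(342,30),(494,308)]])
print(Q)
# disc edge extremes
print([onz(s,S(*a),136) for a in[(160,208),(413,208)]])
E
```

```text
plunger [ 527.7 -195.8  176. ] [ 525.7 -203.2  176. ]
knobtop [ 606.6 -122.6  188. ] [ 609.2 -124.7  188. ]
hub [581.  -56.5 148. ] [576.5 -66.5 148. ]
bolt top [ 708.3 -158.7  132. ] [ 709.7 -163.3  132. ]
[[ 514.5 -233.1  110. ]
 [ 434.5   17.3  110. ]
 [ 658.6   88.2  110. ]
 [ 735.4 -163.4  110. ]]
[[ 507.9 -241.5  110. ]
 [ 433.1    8.1  110. ]
 [ 656.2   75.5  110. ]
 [ 730.1 -180.1  110. ]]
[array([ 610.2, -139.9,  136. ]), array([545. ,  26.3, 136. ])]
```

Both views agree to within a few mm. The compressor origin is about (578, -60), yaw is about 0.30, and the knob is at about (608, -124), 70 mm from the axis against 72 expected. The wheel angle is about -0.13. First I'll roll so that tool x points radially outward.

apply_moves([
  [8.5,0,0,0,0.12],
  [8.5,0,0,0,0.12],
  [8.5,0,0,0,0.12],
  [8.5,0,0,0,0.12],
  [8.5,0,0,0,0.12],
  [8.5,0,0,0,0.12],
  [8.5,0,0,0,0.12],
  [8.5,0,0,0,0.12],
  [8.5,0,0,0,0.12],
  [8.5,0,0,0,0.12],
  [8.5,0,0,0,0.12],
  [8.5,0,0,0,0.08],
])

```text
time_s: 1.15
eef_pos: [141.9, -505.3, 242.0]
ee_rot: [-0.0, 0.844, -0.536, -0.0]
force: [-1.0, -0.3, -0.3]
grip_width: 0.993
```

```bash
cat >> h.py <<'E'
from scipy.spatial.transform import Rotation as Ro
np.set_printoptions(precision=2,suppress=True)
def st():
    s=ctrl.sense();q=s["ee_rot"];R=Ro.from_quat([q[1],q[2],q[3],q[0]]).as_matrix();return s,R
def rel(p):
    s,R=st();return R.T@(np.asarray(p)-s["eef_pos"])
E
python3 - <<'E'
from h import *
s,R=st();print(s["time_s"],s["eef_pos"],s["joints"],R)
print(rel([580,-170,242]),rel([608,-124,242]))
d=ctrl.camera_info("side");print(onz(d,(345,327),200))
E
```

```text
1.15 [ 141.93 -505.32  242.02] [-1.52  0.31  1.5  -0.    1.33  1.18] [[ 0.42 -0.91 -0.  ]
 [-0.91 -0.42  0.  ]
 [-0.   -0.   -1.  ]]
[-117.59 -538.99    0.22] [-147.35 -583.88    0.25]
[ 592.47 -369.28  200.  ]
```

apply_moves([
  [8.5,-0.8,-3.2,-0.4,0],
  [8.5,-0.8,-3.2,-0.4,0],
  [8.5,-0.8,-3.2,-0.4,0],
  [8.5,-0.8,-3.2,-0.4,0],
  [8.5,-0.8,-3.2,-0.4,0],
  [8.5,-0.8,-3.2,-0.4,0],
  [8.5,-0.8,-3.2,-0.4,0],
  [8.5,-0.8,-3.2,-0.4,0],
  [8.5,-0.8,-3.2,-0.4,0],
  [8.5,-0.8,-3.2,-0.4,0],
  [8.5,-0.8,-3.2,-0.4,0],
  [8.5,-0.8,-3.2,-0.4,0],
])

```text
time_s: 2.15
eef_pos: [448.3, -252.3, 290.4]
ee_rot: [-0.0, 0.846, -0.534, -0.0]
force: [-0.4, -0.3, -0.8]
grip_width: 0.997
```

apply_moves([
  [8.5,-0.85,-3.3,0,0],
  [8.5,-0.85,-3.3,0,0],
  [8.5,-0.85,-3.3,0,0],
  [8.5,-0.85,-3.3,0,0],
  [8.5,-0.85,-3.3,0,0],
  [8.5,-0.9,-3.3,0,0],
  [8.5,0,0,0,0],
  [8.5,0,0,0,0],
])

```text
time_s: 2.82
eef_pos: [604.5, -120.8, 289.3]
ee_rot: [0.0, 0.846, -0.533, -0.001]
force: [-0.5, -1.2, 0.3]
grip_width: 0.996
```

```bash
python3 - <<'E'
from h import *
import cv2
s,R=st();print(s["time_s"],s["eef_pos"],s["joints"],s["force"])
i=ctrl.camera_info("wrist")
cv2.imwrite("pics/w2.png",ctrl.capture("wrist")[:,:,::-1])
np.save("w2.npy",i["camera_from_world"])
for p in[(578,-60,148),(608,-124,188),(526.7,-199.5,176)]:print(proj(i,p))
E
```

```text
2.8167 [ 604.49 -120.81  289.27] [-0.39  0.5   1.11 -0.    1.54  2.31] [-0.54 -1.23  0.25]
[317.3  261.74]
[317.38 200.67]
[466.81 151.43]
```

View pics/w2.png

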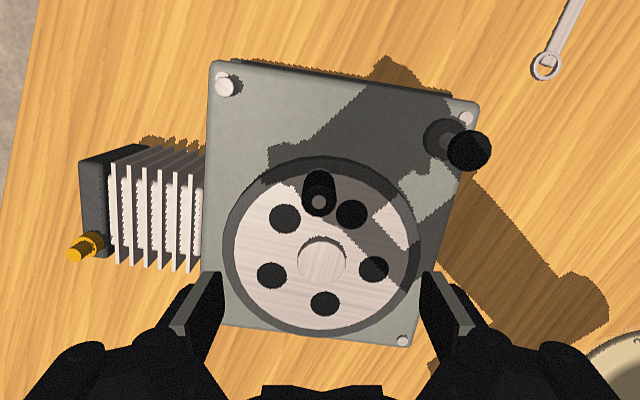

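The wrist view shows the hub top at about (321,259), the knob cap at (319,202) and the plunger top at (469,151), all close to my predictions. Next I'll convert these to positions.

```bash
python3 - <<'E'
from h import *
import cv2
i=ctrl.camera_info("wrist");i["camera_from_world"]=np.load("w2.npy")
im=cv2.imread("pics/w2.png");g=cv2.cvtColor(im,6)
# plunger: dark blob
m=(g<40).astype(np.uint8)
n,l,stt,c=cv2.connectedComponentsWithStats(m)
for k in range(1,n):
    if stt[k,4]>150: print(stt[k],c[k])
# hough for disc, plunger
print(cv2.HoughCircles(cv2.medianBlur(g,3),cv2.HOUGH_GRADIENT,1,20,param1=100,param2=25,minRadius=18,maxRadius=110))
hub=onz(i,(321,259.5),148);kn=onz(i,(319,202),188);pl=onz(i,(469,150.5),176);
print(hub,kn,pl); v=(kn-hub)[:2];print(np.hypot(*v),np.arctan2(v[1],v[0]))
w=(pl-hub)[:2];print("plunger r (150)",np.hypot(*w),"yaw",np.arctan2(w[1],w[0])-np.arctan2(-120,-90))
print(rel([kn[0],kn[1],168-8]))
E
```

```text
[423 119  24  39 156] [429.15 134.1 ]
[ 447  130   44   42 1386] [468.39 150.37]
[ 82 144  68 113 828] [112.6  177.43]
[241 156 162  41 363] [323.31 166.65]
[ 302  170   35   47 1145] [318.7  191.95]
[336 200  31  29 717] [351.19 214.07]
[359 256  30  26 463] [374.14 268.4 ]
[257 262  30  27 289] [271.37 275.98]
[  416   271   204   129 12203] [499.19 360.07]
[   24   272   204   128 12184] [143.82 360.05]
[311 292  28  24 439] [324.78 303.53]
[ 249  385  147   15 1621] [321.68 393.13]
[[[321.5 256.5 101.7]
  [320.5 236.5  92.6]
  [328.5 276.5 106.1]
  [298.5 247.5  77.4]
  [327.5 304.5  91.8]
  [281.5 305.5  99.5]
  [288.5 269.5  99.5]
  [342.5 253.5  65.4]
  [231.5 172.5 101.7]
  [229.5 217.5  82.9]
  [105.5 262.5  79.5]
  [303.5 325.5 104.9]
  [125.5 262.5  69.7]
  [255.5 249.5  79.6]
  [161.5 214.5  39.9]
  [327.5 324.5  81.7]
  [349.5 306.5  78.5]
  [130.5 216.5  49.4]
  [258.5 210.5  78.6]
  [344.5 228.5  65.3]
  [410.5 183.5  81.8]
  [504.5 294.5 109.4]
  [468.5 149.5  21.8]
  [162.5 192.5  58.7]
  [445.5 141.5  23.6]
  [277.5 239.5  55.5]
  [195.5 203.5  62. ]
  [ 90.5 223.5 
[... 273 characters left out ...]
[308.5 275.5  59.7]
  [203.5 177.5  57.7]
  [174.5 305.5  49.5]
  [360.5 271.5  50.8]
  [280.5 216.5  46.3]
  [338.5 346.5  39.9]
  [214.5 318.5  43.6]
  [180.5 251.5  19.6]
  [354.5 200.5  36.9]
  [253.5 180.5  50. ]
  [ 81.5 248.5  37.1]
  [304.5 301.5  34.1]
  [218.5 199.5  29.7]
  [433.5 187.5  29.1]
  [180.5 178.5  24.5]
  [241.5 332.5  23. ]
  [322.5 188.5  20.7]
  [553.5  24.5  27.1]
  [272.5 287.5  23. ]
  [376.5 359.5  21.8]
  [ 97.5 174.5  20. ]
  [366.5 248.5  25.7]
  [298.5 200.5  24.6]]]
[576.01 -63.42 148.  ] [ 606.54 -123.6   188.  ] [ 525.67 -200.73  176.  ]
67.47925517185641 -1.1013908058908215
plunger r (150) 146.25077978562095 yaw 0.29207926980106724
[  2.89  -1.75 129.68]
```

apply_moves([
  [8.5,0.3,-0.2,1.2,0],
  [8.5,0,0,1.5,0],
  [8.5,0,0,1.5,0],
  [8.5,0,0,1.5,0],
  [8.5,0,0,1.5,0],
  [8.5,0,0,1.5,0],
  [8.5,0,0,1.5,0],
  [8.5,0,0,1.2,0],
  [8.5,0,0,1.2,0],
  [8.5,0,0,0,0],
])

```text
time_s: 3.7
eef_pos: [605.3, -124.5, 161.3]
ee_rot: [0.0, 0.845, -0.535, -0.002]
force: [-0.1, 0.4, -0.1]
grip_width: 0.992
```

apply_moves([
  [4.0,0,0,0,0],
  [4.0,0,0,0,0],
  [4.0,0,0,0,0],
  [4.0,0,0,0,0],
  [4.0,0,0,0,0],
  [4.0,0,0,0,0],
], squeeze=20)

```text
time_s: 4.2
eef_pos: [607.1, -123.8, 164.6]
ee_rot: [-0.0, 0.846, -0.534, 0.0]
force: [0.3, -0.1, -0.1]
grip_width: 0.465
```

```bash
python3 - <<'E'
from h import *
import cv2
s,R=st();print(s["time_s"],s["eef_pos"],s["joints"],s["force"])
print(rel([606.7,-123.8,160]))
for n in("wrist","side"):
    im=ctrl.capture(n)[:,:,::-1]
    if n=="side": im=cv2.resize(im[150:300,240:440],None,fx=4,fy=4)
    cv2.imwrite(f"pics/{n}3.png",im)
E
```

```text
4.2 [ 607.09 -123.83  164.59] [-0.39  0.58  1.3   0.    1.26  2.31] [ 0.26 -0.14 -0.07]
[-0.2   0.34  4.59]
```

View pics/wrist3.png

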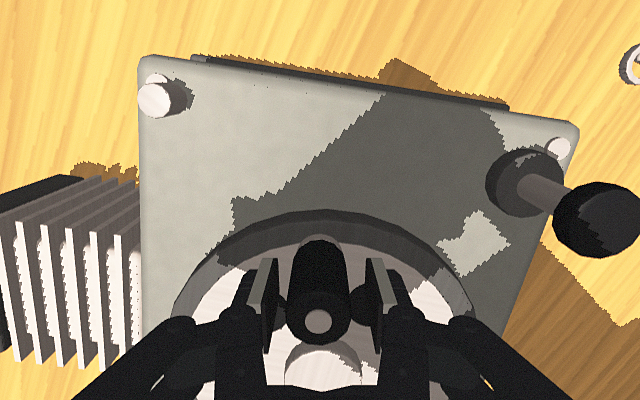

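View pics/side3.png

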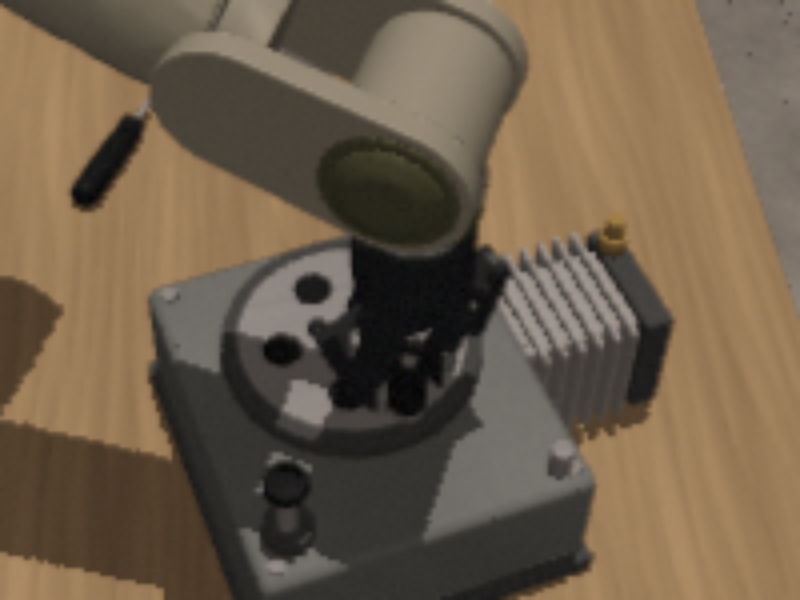

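The knob is centred between the pads at (320,320) in the wrist view. I'll close to a loose cage and start along the arc. The first part stays well before the earliest possible climb.

apply_moves([
  [3.0,0,0,0,0],
  [3.0,0,0,0,0],
  [3.0,-0.02,-0.58,0,-0.08],
  [3.0,-0.02,-0.58,0,-0.08],
  [3.0,-0.02,-0.58,0,-0.08],
  [3.0,-0.02,-0.58,0,-0.08],
  [3.0,0,0,0,0],
], squeeze=30)

```text
time_s: 4.88
eef_pos: [626.5, -110.3, 164.2]
ee_rot: [-0.0, 0.921, -0.391, 0.0]
force: [-0.2, -0.3, 0.1]
grip_width: 0.35
```

```bash
cat >> h.py <<'E'
AX=np.array([576,-59.5])
def rep():
    s,R=st();v=s["eef_pos"][:2]-AX;ph=np.arctan2(v[1],v[0])
    h=np.arctan2(R[1,0],R[0,0])
    F=s["force"]; er=np.array([np.cos(ph),np.sin(ph)]);et=np.array([-er[1],er[0]])
    print("t %.2f r %.1f phi %.3f head %.3f Ft %.2f Fr %.2f Fz %.2f z %.1f j6 %.2f w %.3f"%(s["time_s"],np.hypot(*v),ph,h,F[:2]@et,F[:2]@er,F[2],s["eef_pos"][2],s["joints"][5],s["grip_width"]))
E
python3 -c "
from h import *;rep()"
```

```text
t 4.88 r 71.6 phi -0.788 head -0.803 Ft -0.36 Fr 0.06 Fz 0.11 z 164.2 j6 2.02 w 0.350
```

apply_moves([
  [3.0,-0.01,-0.36,0,-0.05],
  [3.0,-0.01,-0.36,0,-0.05],
  [3.0,-0.01,-0.36,0,-0.05],
])

```text
time_s: 5.13
eef_pos: [633.1, -103.1, 164.2]
ee_rot: [0.0, 0.947, -0.323, -0.0]
force: [-1.4, -1.5, 0.9]
grip_width: 0.355
```

```bash
python3 -c "
from h import *;rep()
import cv2;cv2.imwrite('pics/w4.png',ctrl.capture('wrist')[:,:,::-1])"
```

```text
t 5.13 r 71.8 phi -0.652 head -0.657 Ft -2.07 Fr -0.17 Fz 0.95 z 164.2 j6 1.88 w 0.355
```

View pics/w4.png

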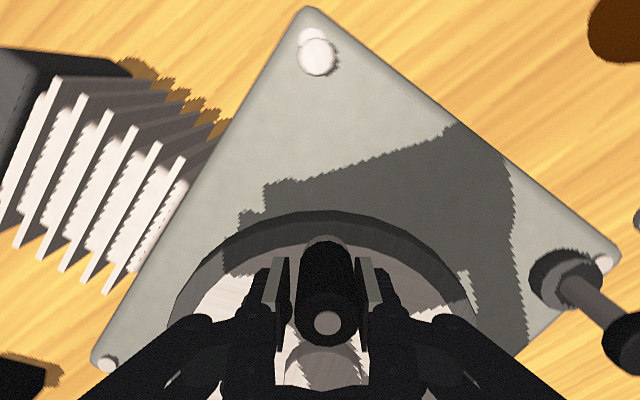

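The knob is riding on the trailing pad, at right in the picture, and Ft is -2 N as described. From here I'll take small steps and read the force after each one.

apply_moves([
  [3.0,-0.01,-0.25,0,-0.035],
  [3.0,0,-0.25,0,-0.035],
  [3.0,0,-0.25,0,-0.035],
])

```text
time_s: 5.43
eef_pos: [637.3, -97.0, 164.2]
ee_rot: [0.0, 0.962, -0.273, -0.0]
force: [-1.3, -1.2, 0.2]
grip_width: 0.347
```

```bash
python3 -c "
from h import *;rep()"
```

```text
t 5.43 r 71.8 phi -0.549 head -0.553 Ft -1.68 Fr -0.48 Fz 0.24 z 164.2 j6 1.79 w 0.347
```

apply_moves([
  [3.0,-0.01,-0.25,0,-0.035],
  [3.0,0,-0.25,0,-0.035],
])

```text
time_s: 5.6
eef_pos: [639.8, -92.6, 164.2]
ee_rot: [0.0, 0.971, -0.239, -0.0]
force: [-0.8, -1.0, -0.3]
grip_width: 0.351
```

```bash
python3 -c "
from h import *;rep()"
```

```text
t 5.60 r 71.9 phi -0.479 head -0.483 Ft -1.22 Fr -0.27 Fz -0.28 z 164.2 j6 1.73 w 0.351
```

apply_moves([
  [3.0,-0.01,-0.25,0,-0.035],
  [3.0,0,-0.25,0,-0.035],
])

```text
time_s: 5.77
eef_pos: [641.9, -88.1, 164.2]
ee_rot: [0.0, 0.979, -0.205, -0.0]
force: [-0.2, -1.6, 0.6]
grip_width: 0.351
```

```bash
python3 -c "
from h import *;rep()"
```

```text
t 5.77 r 71.9 phi -0.410 head -0.413 Ft -1.53 Fr 0.39 Fz 0.61 z 164.2 j6 1.67 w 0.351
```

apply_moves([
  [3.0,-0.01,-0.25,0,-0.035],
  [3.0,0,-0.25,0,-0.035],
])

```text
time_s: 5.93
eef_pos: [643.8, -83.5, 164.2]
ee_rot: [0.0, 0.985, -0.171, -0.0]
force: [-0.5, -1.7, -0.2]
grip_width: 0.351
```

apply_moves([
  [3.0,-0.01,-0.25,0,-0.035],
  [3.0,0,-0.25,0,-0.035],
])

```text
time_s: 6.1
eef_pos: [645.3, -78.7, 164.2]
ee_rot: [0.0, 0.991, -0.136, -0.0]
force: [-0.6, -1.5, -0.4]
grip_width: 0.355
```

```bash
python3 -c "
from h import *;rep()"
```

```text
t 6.10 r 71.9 phi -0.270 head -0.273 Ft -1.64 Fr -0.18 Fz -0.40 z 164.2 j6 1.54 w 0.355
```

apply_moves([
  [3.0,-0.01,-0.25,0,-0.035],
  [3.0,0,-0.25,0,-0.035],
])

```text
time_s: 6.27
eef_pos: [646.5, -73.9, 164.2]
ee_rot: [0.0, 0.995, -0.101, -0.0]
force: [-0.6, -1.4, -0.3]
grip_width: 0.353
```

apply_moves([
  [3.0,-0.01,-0.25,0,-0.035],
  [3.0,0,-0.25,0,-0.035],
])

```text
time_s: 6.43
eef_pos: [647.3, -68.9, 164.2]
ee_rot: [0.0, 0.998, -0.067, -0.0]
force: [-1.2, -1.2, -0.9]
grip_width: 0.353
```

```bash
python3 -c "
from h import *;rep()"
```

```text
t 6.43 r 71.9 phi -0.132 head -0.133 Ft -1.30 Fr -1.06 Fz -0.90 z 164.2 j6 1.42 w 0.353
```

apply_moves([
  [3.0,-0.01,-0.25,0,-0.035],
  [3.0,0,-0.25,0,-0.035],
])

```text
time_s: 6.6
eef_pos: [647.8, -63.9, 164.2]
ee_rot: [0.0, 1.0, -0.032, -0.0]
force: [0.4, -0.7, -0.7]
grip_width: 0.347
```

apply_moves([
  [3.0,-0.01,-0.25,0,-0.035],
  [3.0,0,-0.25,0,-0.035],
])

```text
time_s: 6.77
eef_pos: [647.9, -59.0, 164.3]
ee_rot: [0.0, 1.0, 0.003, 0.0]
force: [0.9, -2.6, -0.4]
grip_width: 0.356
```

```bash
python3 -c "
from h import *;rep()"
```

```text
t 6.77 r 71.9 phi 0.007 head 0.007 Ft -2.57 Fr 0.93 Fz -0.37 z 164.3 j6 1.29 w 0.356
```

Ft is starting to rise, so I'll go one call at a time.

apply_moves([
  [3.0,-0.01,-0.2,0,-0.028],
  [3.0,0,-0.2,0,-0.028],
])

```text
time_s: 6.93
eef_pos: [647.7, -55.0, 164.2]
ee_rot: [0.0, 1.0, 0.031, -0.0]
force: [-0.0, -3.2, -0.3]
grip_width: 0.352
```

apply_moves([
  [3.0,0,-0.2,0,-0.028],
  [3.0,0,-0.2,0,-0.028],
])

```text
time_s: 7.1
eef_pos: [647.5, -51.9, 164.2]
ee_rot: [0.001, 0.998, 0.059, 0.0]
force: [0.7, -7.6, -1.0]
grip_width: 0.35
```

```bash
python3 -c "
from h import *;rep()"
```

```text
t 7.10 r 71.9 phi 0.106 head 0.118 Ft -7.67 Fr -0.07 Fz -1.05 z 164.2 j6 1.19 w 0.350
```

apply_moves([
  [3.0,0,-0.15,0,-0.02],
  [3.0,0,-0.15,0,-0.02],
])

```text
time_s: 7.27
eef_pos: [647.2, -49.6, 164.3]
ee_rot: [0.002, 0.997, 0.079, 0.0]
force: [1.1, -9.9, -1.4]
grip_width: 0.353
```

```bash
python3 -c "
from h import *;rep()"
```

```text
t 7.27 r 71.9 phi 0.138 head 0.157 Ft -9.98 Fr -0.28 Fz -1.44 z 164.3 j6 1.16 w 0.353
```

apply_moves([
  [3.0,0,-0.15,0,-0.02],
  [3.0,0,-0.15,0,-0.02],
])

```text
time_s: 7.43
eef_pos: [646.8, -47.1, 164.3]
ee_rot: [0.002, 0.995, 0.098, 0.0]
force: [2.3, -11.4, -2.3]
grip_width: 0.353
```

```bash
python3 -c "
from h import *;rep()"
```

```text
t 7.43 r 71.9 phi 0.174 head 0.197 Ft -11.61 Fr 0.25 Fz -2.29 z 164.3 j6 1.12 w 0.353
```

apply_moves([
  [3.0,0,-0.12,0,-0.016],
  [3.0,0,-0.12,0,-0.016],
])

```text
time_s: 7.6
eef_pos: [646.4, -44.9, 164.3]
ee_rot: [0.002, 0.993, 0.114, 0.0]
force: [1.8, -11.3, -2.8]
grip_width: 0.353
```

```bash
python3 -c "
from h import *;rep()"
```

```text
t 7.60 r 71.9 phi 0.205 head 0.229 Ft -11.47 Fr -0.52 Fz -2.81 z 164.3 j6 1.09 w 0.353
```

apply_moves([
  [3.0,0,-0.12,0,-0.016],
  [3.0,0,-0.12,0,-0.016],
])

```text
time_s: 7.77
eef_pos: [645.9, -42.6, 164.2]
ee_rot: [0.002, 0.992, 0.13, 0.0]
force: [2.8, -11.8, -2.4]
grip_width: 0.35
```

```bash
python3 -c "
from h import *;rep()"
```

```text
t 7.77 r 71.9 phi 0.238 head 0.261 Ft -12.10 Fr -0.08 Fz -2.42 z 164.2 j6 1.07 w 0.350
```

apply_moves([
  [3.0,0,-0.12,0,-0.016],
  [3.0,0,-0.12,0,-0.016],
])

```text
time_s: 7.93
eef_pos: [645.2, -40.1, 164.3]
ee_rot: [0.002, 0.989, 0.146, 0.0]
force: [2.6, -10.7, -2.2]
grip_width: 0.35
```

```bash
python3 -c "
from h import *;rep()"
```

```text
t 7.93 r 71.9 phi 0.273 head 0.293 Ft -11.04 Fr -0.36 Fz -2.21 z 164.3 j6 1.04 w 0.350
```

apply_moves([
  [3.0,0,-0.12,0,-0.016],
  [3.0,0,-0.12,0,-0.016],
])

```text
time_s: 8.1
eef_pos: [644.5, -37.4, 164.2]
ee_rot: [0.002, 0.987, 0.162, 0.0]
force: [3.0, -7.4, -2.5]
grip_width: 0.347
```

```bash
python3 -c "
from h import *;rep()"
```

```text
t 8.10 r 71.9 phi 0.312 head 0.325 Ft -7.97 Fr 0.54 Fz -2.55 z 164.2 j6 1.01 w 0.347
```

The resistance has peaked at about 12 N and is now falling, so the steps get smaller.

apply_moves([
  [3.0,0,-0.1,0,-0.014],
  [3.0,0,-0.05,0,-0.007],
])

```text
time_s: 8.27
eef_pos: [643.9, -35.4, 164.2]
ee_rot: [0.001, 0.985, 0.172, 0.0]
force: [2.7, -5.5, -2.0]
grip_width: 0.357
```

```bash
python3 -c "
from h import *;rep()"
```

```text
t 8.27 r 72.0 phi 0.341 head 0.346 Ft -6.06 Fr 0.75 Fz -2.00 z 164.2 j6 0.99 w 0.357
```

apply_moves([
  [3.0,0,-0.1,0,-0.014],
  [3.0,0,-0.05,0,-0.007],
])

```text
time_s: 8.43
eef_pos: [643.3, -33.6, 164.2]
ee_rot: [0.001, 0.983, 0.183, 0.0]
force: [0.9, -3.5, -1.3]
grip_width: 0.352
```

```bash
python3 -c "
from h import *;rep()"
```

```text
t 8.43 r 72.1 phi 0.367 head 0.367 Ft -3.57 Fr -0.43 Fz -1.27 z 164.2 j6 0.97 w 0.352
```

apply_moves([
  [3.0,0,-0.1,0,-0.014],
  [3.0,0,-0.05,0,-0.007],
])

```text
time_s: 8.6
eef_pos: [642.5, -31.3, 164.2]
ee_rot: [0.0, 0.981, 0.194, -0.0]
force: [1.9, -2.3, -0.7]
grip_width: 0.351
```

```bash
python3 -c "
from h import *;rep()"
```

```text
t 8.60 r 72.3 phi 0.400 head 0.391 Ft -2.85 Fr 0.82 Fz -0.72 z 164.2 j6 0.95 w 0.351
```

apply_moves([
  [3.0,0,-0.1,0,-0.014],
  [3.0,0,-0.05,0,-0.007],
])

```text
time_s: 8.77
eef_pos: [641.9, -29.3, 164.3]
ee_rot: [-0.0, 0.979, 0.205, -0.0]
force: [1.1, 0.0, -0.1]
grip_width: 0.35
```

```bash
python3 -c "
from h import *;rep()"
```

```text
t 8.77 r 72.5 phi 0.430 head 0.413 Ft -0.40 Fr 0.98 Fz -0.13 z 164.3 j6 0.93 w 0.350
```

apply_moves([
  [3.0,0,0,0,0],
  [3.0,0,0,0,0],
])

```text
time_s: 8.93
eef_pos: [642.0, -29.3, 164.4]
ee_rot: [-0.0, 0.979, 0.205, 0.0]
force: [-0.2, 0.3, 0.6]
grip_width: 0.356
```

```bash
python3 -c "
from h import *;rep()
import cv2;np.save('w5.npy',ctrl.camera_info('wrist')['camera_from_world']);cv2.imwrite('pics/w5.png',ctrl.capture('wrist')[:,:,::-1])"
```

```text
t 8.93 r 72.6 phi 0.429 head 0.413 Ft 0.34 Fr -0.07 Fz 0.58 z 164.4 j6 0.93 w 0.356
```

View pics/w5.png

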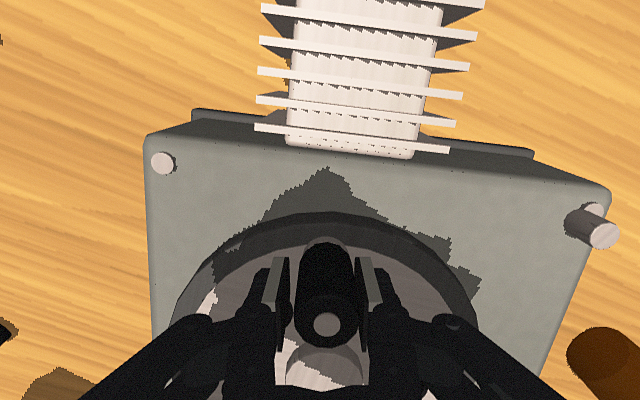

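The knob is still on the trailing pad and isn't running away. I'll go a little further into the dwell, watching the force.

apply_moves([
  [3.0,-0.02,-0.1,0,-0.014],
  [3.0,-0.02,-0.1,0,-0.014],
])

```text
time_s: 9.15
eef_pos: [641.0, -28.1, 164.4]
ee_rot: [0.0, 0.976, 0.219, 0.0]
force: [1.4, -1.5, 0.5]
grip_width: 0.354
```

```bash
python3 -c "
from h import *;rep()"
```

```text
t 9.15 r 72.2 phi 0.450 head 0.442 Ft -1.95 Fr 0.62 Fz 0.47 z 164.4 j6 0.90 w 0.354
```

apply_moves([
  [3.0,-0.02,-0.1,0,-0.014],
  [3.0,-0.02,-0.1,0,-0.014],
])

```text
time_s: 9.32
eef_pos: [639.8, -26.5, 164.4]
ee_rot: [0.0, 0.972, 0.233, 0.0]
force: [1.2, -2.1, -1.1]
grip_width: 0.354
```

```bash
python3 -c "
from h import *;rep()"
```

```text
t 9.32 r 71.8 phi 0.478 head 0.470 Ft -2.35 Fr 0.08 Fz -1.10 z 164.4 j6 0.88 w 0.354
```

apply_moves([
  [3.0,0,-0.1,0,-0.014],
  [3.0,0,-0.1,0,-0.014],
])

```text
time_s: 9.48
eef_pos: [638.8, -24.8, 164.4]
ee_rot: [0.0, 0.969, 0.246, 0.0]
force: [2.2, -3.1, -0.1]
grip_width: 0.352
```

```bash
python3 -c "
from h import *;rep()"
```

```text
t 9.48 r 71.8 phi 0.505 head 0.498 Ft -3.82 Fr 0.45 Fz -0.09 z 164.4 j6 0.85 w 0.352
```

apply_moves([
  [3.0,0,-0.1,0,-0.014],
  [3.0,0,-0.1,0,-0.014],
  [3.0,0,0,0,0],
])

```text
time_s: 9.73
eef_pos: [637.8, -22.8, 164.4]
ee_rot: [0.0, 0.966, 0.26, 0.0]
force: [0.9, -3.0, 0.2]
grip_width: 0.352
```

```bash
python3 -c "
from h import *;rep()"
```

```text
t 9.73 r 71.9 phi 0.535 head 0.526 Ft -3.03 Fr -0.79 Fz 0.23 z 164.4 j6 0.83 w 0.352
```

The wheel is settled past the peak, so I'll release the knob and lift.

apply_moves([
  [3.4,0,0,0,0],
  [3.8,0,0,0,0],
  [4.5,0,0,0,0],
  [5.0,0,0,0,0],
  [5.0,0,0,0,0],
  [5.0,0,0,-1.0,0],
  [5.0,0,0,-2.0,0],
  [5.0,0,0,-2.0,0],
  [5.0,0,0,-2.0,0],
  [5.0,0,0,-1.0,0],
  [5.0,0,0,0,0],
])

```text
time_s: 10.65
eef_pos: [638.5, -23.0, 247.2]
ee_rot: [0.001, 0.966, 0.259, 0.002]
force: [0.5, 0.3, -0.2]
grip_width: 0.588
```

```bash
python3 -c "
from h import *;rep()
import cv2
i=ctrl.camera_info('wrist');np.save('w6.npy',i['camera_from_world']);cv2.imwrite('pics/w6.png',ctrl.capture('wrist')[:,:,::-1])
cv2.imwrite('pics/sd6.png',cv2.resize(ctrl.capture('side')[150:320,240:440,::-1],None,fx=3.5,fy=3.5))
print(rel([525.8,-200.5,250]),ctrl.tip_extent)"
```

```text
t 10.65 r 72.4 phi 0.529 head 0.525 Ft -0.02 Fr 0.57 Fz -0.19 z 247.2 j6 0.83 w 0.588
[-185.78   97.73   -6.25] 11.0
```

View pics/w6.png

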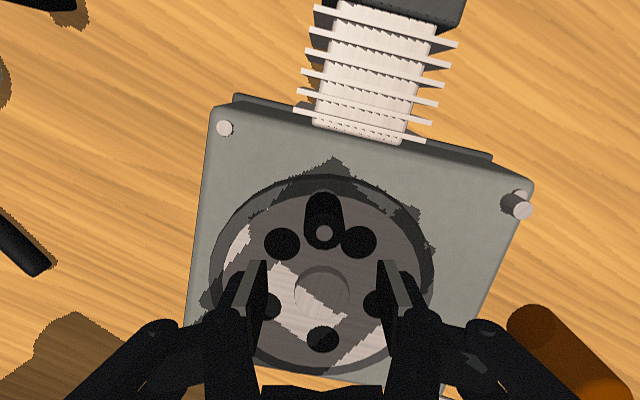

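View pics/sd6.png

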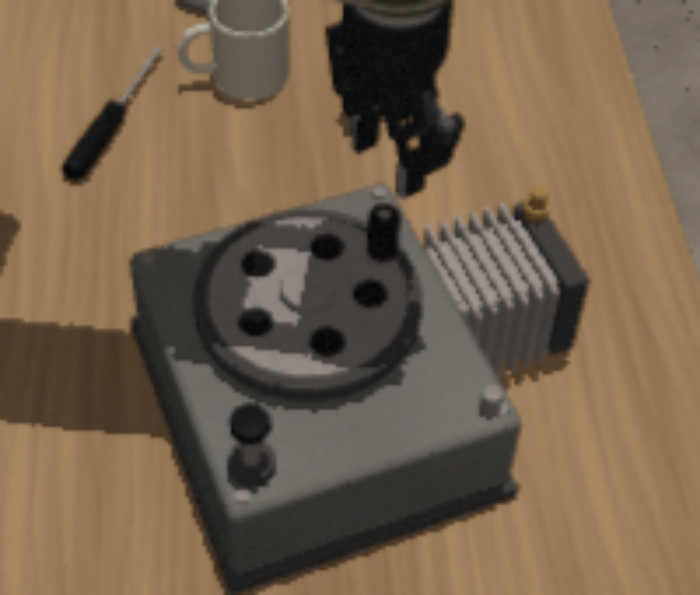

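The wheel stayed put, with the knob cap at (324,233) in the wrist view. Next I'll close the jaws and move over the plunger.

```bash
python3 -c "
from h import *
i=ctrl.camera_info('wrist');i['camera_from_world']=np.load('w6.npy')
k=onz(i,(324,233),188);print(k,np.arctan2(k[1]-AX[1],k[0]-AX[0]))"
```

```text
[637.7 -24.8 188. ] 0.5123547463294681
```

apply_moves([
  [0,-2.6,1.4,0,0],
  [0,-2.6,1.4,0,0],
  [0,-2.6,1.4,0,0],
  [0,-2.6,1.4,0,0],
  [0,-2.6,1.4,0,0],
  [0,-2.6,1.4,0,0],
  [0,-2.98,1.37,0,0],
  [0,0,0,0,0],
  [0,0,0,0,0],
  [0,0,0,0,0],
])

```text
time_s: 11.58
eef_pos: [525.9, -200.0, 243.4]
ee_rot: [-0.001, 0.966, 0.259, -0.0]
force: [-0.3, -0.1, 0.3]
grip_width: 0.003
```

```bash
python3 -c "
from h import *;rep()
import cv2
i=ctrl.camera_info('wrist');np.save('w7.npy',i['camera_from_world']);cv2.imwrite('pics/w7.png',ctrl.capture('wrist')[:,:,::-1])
print(rel([525.8,-200.5,187]),proj(i,[525.8,-200.5,176]))"
```

```text
t 11.58 r 149.2 phi -1.913 head 0.525 Ft -0.25 Fr 0.24 Fz 0.27 z 243.4 j6 0.47 w 0.003
[-0.72  0.57 56.58] [323.05 225.35]
```

View pics/w7.png

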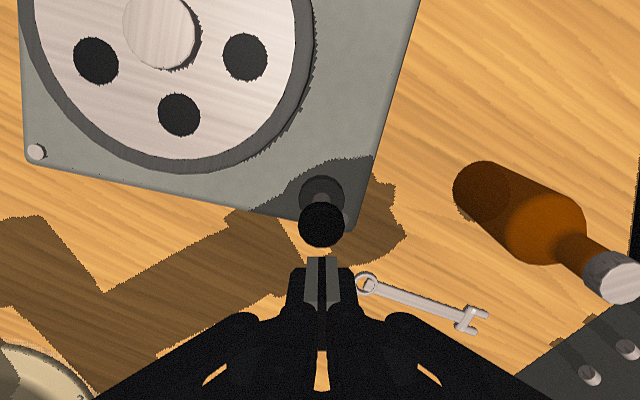

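The plunger top is at (321,225), right where it was predicted. Descending.

apply_moves([
  [0,0,0,1.2,0],
  [0,0,0,1.2,0],
  [0,0,0,1.2,0],
  [0,0,0,0.8,0],
  [0,0,0,0.4,0],
  [0,0,0,0.2,0],
  [0,0,0,0,0],
])

```text
time_s: 12.22
eef_pos: [526.2, -200.2, 194.2]
ee_rot: [-0.0, 0.966, 0.26, -0.0]
force: [-1.0, 0.1, 0.3]
grip_width: -0.001
```

apply_moves([
  [0,0,0,0.1,0],
  [0,0,0,0.1,0],
  [0,0,0,0.1,0],
])

```text
time_s: 12.47
eef_pos: [526.1, -200.6, 191.6]
ee_rot: [0.0, 0.966, 0.259, 0.0]
force: [-0.6, -0.1, -0.1]
grip_width: -0.001
```

apply_moves([
  [0,0,0,0.1,0],
  [0,0,0,0.1,0],
  [0,0,0,0.1,0],
])

```text
time_s: 12.72
eef_pos: [526.0, -200.6, 188.3]
ee_rot: [0.0, 0.966, 0.259, 0.0]
force: [-0.6, 0.6, -0.1]
grip_width: -0.0
```

apply_moves([
  [0,0,0,0.1,0],
  [0,0,0,0.1,0],
])

```text
time_s: 12.88
eef_pos: [526.0, -200.5, 186.4]
ee_rot: [0.0, 0.966, 0.259, 0.0]
force: [-1.3, 0.6, 3.6]
grip_width: 0.001
```

apply_moves([
  [0,0,0,0.1,0],
  [0,0,0,0.1,0],
])

```text
time_s: 13.05
eef_pos: [526.0, -200.5, 184.5]
ee_rot: [0.0, 0.966, 0.259, 0.0]
force: [-0.4, 0.6, 3.2]
grip_width: 0.003
```

apply_moves([
  [0,0,0,0.1,0],
  [0,0,0,0.05,0],
])

```text
time_s: 13.22
eef_pos: [526.0, -200.5, 182.8]
ee_rot: [0.0, 0.966, 0.259, 0.0]
force: [-1.3, -0.1, 1.7]
grip_width: 0.0
```

Contact came at about TCP z 187 with 3 N. The 4 mm hard-stop depth falls near 183, so I'm keeping the steps small through it.

apply_moves([
  [0,0,0,0.08,0],
  [0,0,0,0,0],
])

```text
time_s: 13.38
eef_pos: [526.0, -200.5, 181.9]
ee_rot: [-0.0, 0.966, 0.259, -0.0]
force: [-0.4, 0.3, 2.7]
grip_width: -0.004
```

apply_moves([
  [0,0,0,0.08,0],
  [0,0,0,0,0],
])

```text
time_s: 13.55
eef_pos: [526.0, -200.5, 181.1]
ee_rot: [0.0, 0.966, 0.259, -0.0]
force: [0.5, -0.9, 2.0]
grip_width: 0.002
```

apply_moves([
  [0,0,0,0.08,0],
  [0,0,0,0,0],
])

```text
time_s: 13.72
eef_pos: [525.9, -200.5, 180.3]
ee_rot: [-0.0, 0.966, 0.259, -0.0]
force: [-0.5, -0.6, 1.8]
grip_width: -0.002
```

It is past 4 mm at only 2–3 N, so it's going in.

apply_moves([
  [0,0,0,0.1,0],
  [0,0,0,0.1,0],
  [0,0,0,0.1,0],
])

```text
time_s: 13.97
eef_pos: [526.0, -200.5, 177.3]
ee_rot: [0.0, 0.966, 0.259, 0.0]
force: [-1.0, -0.8, 3.5]
grip_width: -0.002
```

apply_moves([
  [0,0,0,0.1,0],
  [0,0,0,0.1,0],
])

```text
time_s: 14.13
eef_pos: [526.0, -200.5, 175.3]
ee_rot: [0.0, 0.966, 0.259, 0.0]
force: [-1.1, 0.9, 3.0]
grip_width: 0.002
```

apply_moves([
  [0,0,0,0.08,0],
  [0,0,0,0.04,0],
])

```text
time_s: 14.3
eef_pos: [526.0, -200.6, 174.1]
ee_rot: [-0.0, 0.966, 0.259, -0.0]
force: [-0.3, -0.7, 3.1]
grip_width: 0.0
```

apply_moves([
  [0,0,0,0.06,0],
  [0,0,0,0.04,0],
])

```text
time_s: 14.47
eef_pos: [526.0, -200.5, 173.1]
ee_rot: [0.0, 0.966, 0.259, 0.0]
force: [-0.9, -0.5, 3.2]
grip_width: -0.001
```

apply_moves([
  [0,0,0,0.04,0],
  [0,0,0,0,0],
])

```text
time_s: 14.63
eef_pos: [526.0, -200.5, 173.0]
ee_rot: [0.0, 0.966, 0.259, 0.0]
force: [-1.6, 0.2, 5.6]
grip_width: -0.002
```

apply_moves([
  [0,0,0,0.04,0],
  [0,0,0,0,0],
])

```text
time_s: 14.8
eef_pos: [526.0, -200.6, 173.1]
ee_rot: [0.0, 0.966, 0.259, 0.0]
force: [-3.7, 0.7, 8.4]
grip_width: -0.003
```

The tool has stopped at TCP z 173.0, so the plunger top is at 162, fully home, and the force is rising to 8 N. I'll lift clear and check.

apply_moves([
  [0,0,0,-0.3,0],
  [0,0,0,-0.6,0],
  [0,0,0,-1.5,0],
  [0,0,0,-2.5,0],
  [0,0,0,-2.5,0],
  [0,0,0,-1.5,0],
  [0,0,0,0,0],
  [0,0,0,0,0],
])

```text
time_s: 15.47
eef_pos: [526.0, -200.5, 261.4]
ee_rot: [0.0, 0.966, 0.259, 0.0]
force: [-0.4, -0.6, -1.6]
grip_width: -0.001
```

```bash
python3 -c "
from h import *;rep()
import cv2
i=ctrl.camera_info('wrist');im=ctrl.capture('wrist')[:,:,::-1];cv2.imwrite('pics/w8.png',im)
print(proj(i,[525.8,-200.5,162]),proj(i,[525.8,-200.5,176]))
cv2.imwrite('pics/sd8.png',cv2.resize(ctrl.capture('side')[150:320,240:440,::-1],None,fx=3.5,fy=3.5))"
```

```text
t 15.47 r 149.6 phi -1.912 head 0.525 Ft -0.17 Fr 0.72 Fz -1.61 z 261.4 j6 0.47 w -0.001
[321.99 207.51] [322.03 214.67]
```

View pics/w8.png

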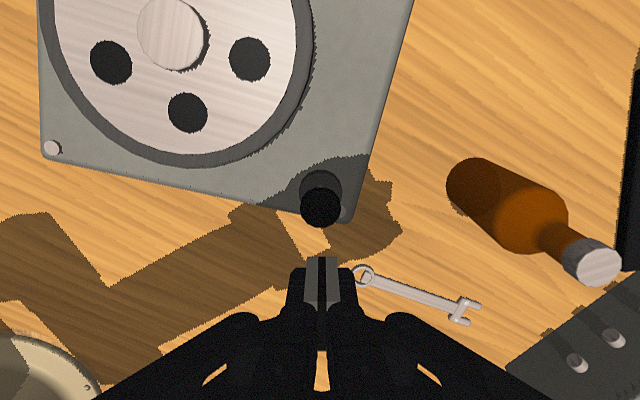

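View pics/sd8.png

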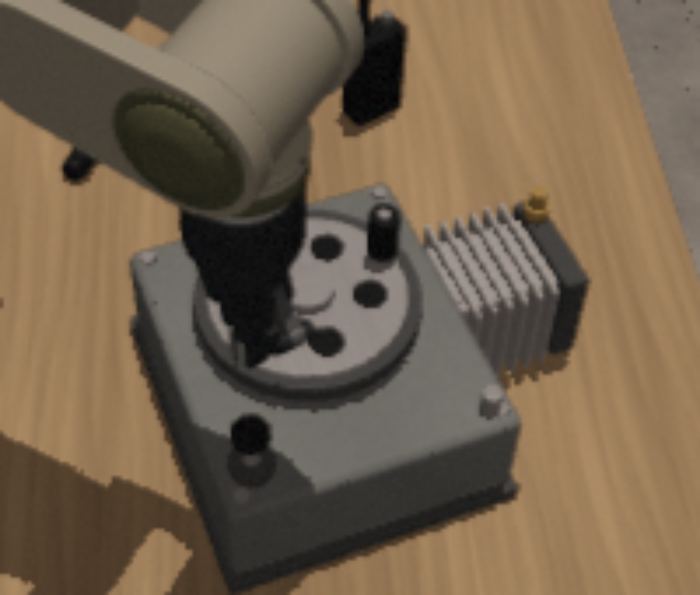

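The plunger top now appears at (321,207), which matches a height of 162 (predicted (322,207.5)), so it's down. The knob in the side view is still at (383,213), so the wheel hasn't moved, and the bolt is where it was. Handing in.

```bash
python3 -c "
from rig import ctrl
print(ctrl.finish_job())"
```

```text
the job is handed in; nothing more can be done
None
```

The compressor is parked: the wheel is resting just past the compression peak and the plunger is fully home. I handed the job in at about 15.5 s of the 58 s allowed; no verdict was reported.

- **Wheel:** I held the knob in a loose cage and eased the wheel counter-clockwise. The resistance rose from about 2 N to 12 N, then fell away to about zero. I stopped about 0.1 rad past that point and let go. The wheel did not move after release.
- **Plunger:** It slid in at about 2–4 N, straight past the 4 mm depth where a misplaced wheel would have stopped it. It came to rest with its top at 162 mm, and I pushed no harder than 8 N.
- **Last checks:** After lifting clear, the wrist view put the plunger top where a height of 162 mm should appear. The side view showed the knob and the bolt unmoved. The bottle and wrench looked undisturbed, but I did not measure any bystander.
- **Disagreements:** My first measurement of the hub put the knob at 67.5 mm from the axis instead of 72 mm. I used an axis corrected from the other measurements, and the arc then held at about 72 mm with almost no sideways force.

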